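Clear the filter cans from a locked spares rack

TASK

Pull the yellow lock slide back, slide the vented cover fully open by its red handle, and set every filter can that is in the rack's compartments down in the wooden tray, standing or lying on its floor. Then slide the empty rack's cover fully closed and push the lock slide fully home. Do not knock the compass or the two vacuum tubes about.

Things in the scene. Friction and masses are not known exactly. Their poses are not given: they have to be found in the camera images.
- rack: Fixed grey spares rack, base x -155..77, y -150..150 mm, 12 thick; origin on the desk. z up, cover opens to +y, lock on the -x side. Two rails along y at x = -72.5 and 72.5, tops 42 mm high. Between them at y < 0 four compartments 66 mm square, floor 12, dividers up to 35 mm above the desk, centres x = -34.5 and 34.5, y = -110 and -40; the +y half is empty.
- cover (a joint): Cover slide (m): 0 closed over the compartments, 0.15 fully open to rack +y; firm stops, stays where left, 2 N friction. Vented aluminium tunnel on the rails, 153 (rack x) x 140 (y) mm, top 100 mm above the desk, open at both y ends, spans rack y -145..-5 when closed. Blocked by the lock (4 mm play) until that is withdrawn.
- cover_handle (a point): Point in the cover's red handle, 14 mm below its top, 120 mm above the desk; moves with the cover, axes as the rack's. The handle is an upright ridge, 70 mm along rack x, 16 mm thick along y, rising 34 mm from the middle of the cover's top.
- lock (a joint): Lock slide (m): 0 locked, 0.04 fully withdrawn to rack -x, away from the cover; firm stops, stays where left, 1.5 N friction. Clear of the cover from 0.03 on. Goes home only when the cover is closed to within 4 mm.
- lock_knob (a point): Point in the lock slide's yellow knob, 16 mm below its top, 74 mm above the desk; moves with the slide, axes as the rack's. The knob is 16 mm thick along rack x, 40 mm along y, rising 36 mm from a dark bolt plate whose top is 54 mm above the desk.
- tray: Loose wooden tray, 220 (its x) x 170 (its y) mm outside, 45 mm high, walls 4 mm, floor about 5 mm, 0.7 kg. Origin: centre of its underside, z up.
- can1: Filter can 1: square aluminium can with black base, 32 x 32 x 75 mm, 80 to 170 g, origin at its centre, z along its 75 mm length. At the start it stands upright in the compartment at rack x = -34.5, y = -110 mm, turned a little; it may be absent.
- can2: Filter can 2: square aluminium can with black base, 32 x 32 x 75 mm, 80 to 170 g, origin at its centre, z along its 75 mm length. At the start it stands upright in the compartment at rack x = -34.5, y = -40 mm, turned a little; it may be absent.
- can3: Filter can 3: square aluminium can with black base, 32 x 32 x 75 mm, 80 to 170 g, origin at its centre, z along its 75 mm length. At the start it stands upright in the compartment at rack x = 34.5, y = -110 mm, turned a little; it may be absent.
- can4: Filter can 4: square aluminium can with black base, 32 x 32 x 75 mm, 80 to 170 g, origin at its centre, z along its 75 mm length. At the start it stands upright in the compartment at rack x = 34.5, y = -40 mm, turned a little; it may be absent.
- compass: Bystander, to be left alone: a brass-cased compass, 72 mm across, 26 mm high, standing behind. Origin: centre of its underside.
- tube_a: Bystander, to be left alone: a smoky glass vacuum tube on a black base, 33 mm across, 88 mm tall, upright. Origin: centre of its underside.
- tube_b: Bystander, to be left alone: a second vacuum tube, same as the first. Origin: centre of its underside.

How it is judged:
By the outcome, as a careful person would: the job done as asked, in the order asked, and still so for the second after the job is handed in, with the robot touching nothing.
Of can1, can2, can3, can4 only 2 to 4 are there at a start; the rules pass over those that are not, and their reading is None.
At some moment in a run one of tray may be knocked a few centimetres aside while the robot is not near it.
Once in a run the grip may slacken for a moment while it holds something.
It also fails if it takes over 210 s, if anything falls off the work surface, if the arm or the gripper's body presses on something with over 40 N, if the wrist force passes 120 N, or if a joint passes its speed limit or range.

ROBOT

A 6-joint arm with a two-finger parallel gripper is mounted at the origin on the work surface. World frame = base frame: x ahead of the robot, y to its left, z up, the work surface at z = 0. Lengths are in mm, angles in degrees, forces in N, time in s.
With the tool pointing down it reaches from about 300 to 850 mm from the base axis. Payload 4.2 kg.
Tool frame: the origin (TCP) lies midway between the tips of the shut fingers; the grasp point (between the pads) lies 19 mm behind it; z points along the fingers, y is the line along which they close (so a half turn about z gives the same grasp; the last joint's range is limited). The gripper opens to 91 mm and grips with 3 to 60 N. Pads are 32 mm wide; open, the fingers measure 118 mm over their backs; the gripper's body (76 mm by 178 mm) begins 60 mm behind the grasp point.
Start: joints at [62.796, 18.312, 89.639, -0, 72.044, -1.146], TCP at [252.592, 516.566, 213.976] pointing down, gripper open.
Joint ranges: [-177.97, 177.97], [-48.28, 115.42], [12.27, 149.76], [-77.06, 257.06], [2.81, 150.46], [-146.56, 146.56]. Speed limits (degrees/s): [147.25, 147.25, 180, 180, 180, 180].

INTERFACE

Orientations are given as [roll, pitch, yaw] about the fixed x, y, z axes, in that order (R = Rz(yaw) Ry(pitch) Rx(roll)).
In Python, from workcell import env gives the robot as it stands.
- The arm moves only by the tool jog_arm, never from a script. Its argument "steps" is one flat list of numbers, 5 for each row, row after row: the closure, from 0 (fully open) to 1 (shut), then the shift along the tool's x, y, z in cm, then the turn about the tool's z in degrees. A call has 1 to 20 rows; each row is the pose to reach, as a shift and turn from the pose commanded when the call began, along the tool's axes at that moment; what a row does not reach only later rows make up. A row lasts 1/10 s, in which the tool goes at most 50 mm and 8.59 degrees, less where a joint would pass 70% of its speed; a pose out of reach is approached as far as the arm can. A call with a gripper value outside its range is refused whole. The fingers move at their own pace and stop on an object; "force" is the grip in N (left out, the last holds). Time passes only in rows, so rows that repeat a pose let the fingers close. It gives the time, the measured TCP pose, the force and the opening at its end, in the units of the state.
- env.state(): the state, without advancing time (a new reading comes with each control period).
- env.grab_frame(name): name is "scene" or "top" or "wrist"; returns the picture (480x640x3 uint8, red, green, blue); there is no depth.
- env.camera_params(name): a dict with "fx", "fy", "cx", "cy" (pixels), "R" (3x3) and "t" (3): a world point X has camera coordinates R X + t. Camera axes: x right, y down, z forward; pixel columns grow to the right and rows downward; lengths in mm; the calibration is good to about 2 mm. The wrist camera is an equidistant fisheye: a pixel r from the principal point sees the ray r / f radians off the axis. A picture is of the moment at which its call begins: read the wrist's pose just before it. camera_params takes no time and is no camera call; for the wrist camera it gives the pose at the moment of the call.
- env.job_done(): hands the job in, once; it reports no verdict.
The state is a dict: "time_s": time; "qpos": joint angles; "qvel": joint speeds; "effort": joint torques, N m; "ee_pos": TCP position; "ee_rot": TCP orientation; "force": force on the tool from outside, world axes, zero at the start; "torque": the same for the moment, N m; "gripper_width": finger opening in mm.
Only numpy, scipy, OpenCV 4.12 (cv2) and the standard library are available. Lean on these libraries where they do the work, as an engineer would, in place of code of your own. Each camera call takes 0.05 s, during which the arm holds its last target. There are 200 camera calls.

## Working session

There is one attempt and no reset: what is moved stays moved. The work goes in short steps, Python scripts to look and compute and a tool call to move; the robot and the scene stay as the last step left them, time stands still between calls to the robot, and variables do not carry over. Pictures are saved under pics/ and viewed, on a budget of 14 in all, crops included, one or two more only if the job needs it, and the job is handed in when it is done.

Besides the shell and the picture viewer there is one more tool, called after ">>>" as name(argument=value, ...) on one line, values as JSON. jog_arm: Moves the arm, as the interface text tells. Its arguments: {"type":"object","properties":{"steps":{"type":"array","items":{"type":"number"}},"force":{"type":"number"}},"required":["steps"]}

```bash
ls; mkdir -p pics; python3 - <<'E'
from workcell import env
import cv2
print(env.state())
for n in("scene","top"):
    cv2.imwrite(f"pics/{n}0.png",env.grab_frame(n)[...,::-1]); p=env.camera_params(n); print(n,p)
E
```

```text
pics
{'time_s': 0.0, 'qpos': array([ 6.27958261e+01,  1.83520749e+01,  8.97072304e+01, -6.79682347e-04,
        7.20422087e+01, -1.14752929e+00]), 'qvel': array([-0.05945583,  0.01836996,  0.15997424,  0.05601128, -0.0440541 ,
       -0.01034537]), 'effort': array([-1.50418393e-03, -4.12435162e+01, -2.31977141e+01,  7.26153539e-02,
        4.55036620e-02, -1.09290631e-04]), 'ee_pos': array([252.36130073, 516.10087988, 213.11033506]), 'ee_rot': array([-1.79898493e+02, -1.38693354e-03,  1.53943564e+02]), 'force': array([0.53636374, 0.19130867, 0.70011229]), 'torque': array([-0.05718706, -0.01679442, -0.00460608]), 'gripper_width': 91.73461778742536}
scene {'fx': 540.2500593865734, 'fy': 540.2500593865734, 'cx': 308.6014287805699, 'cy': 233.3384403285228, 'R': array([[ 0.75687479,  0.65334312,  0.01683188],
       [ 0.46872525, -0.52469385, -0.71062859],
       [-0.45545272,  0.5457464 , -0.70336597]]), 't': array([-431.70560593, -267.98437057, 1427.46140382])}
top {'fx': 476.60348074258735, 'fy': 476.60348074258735, 'cx': 324.83206219498214, 'cy': 241.17544087581825, 'R': array([[ 0.0068718 , -0.99956084,  0.02882553],
       [-0.99962012, -0.00763591, -0.02648231],
       [ 0.02669079, -0.0286326 , -0.99923359]]), 't': array([-83.06112821, 608.81542492, 921.54744669])}
```

View pics/scene0.png

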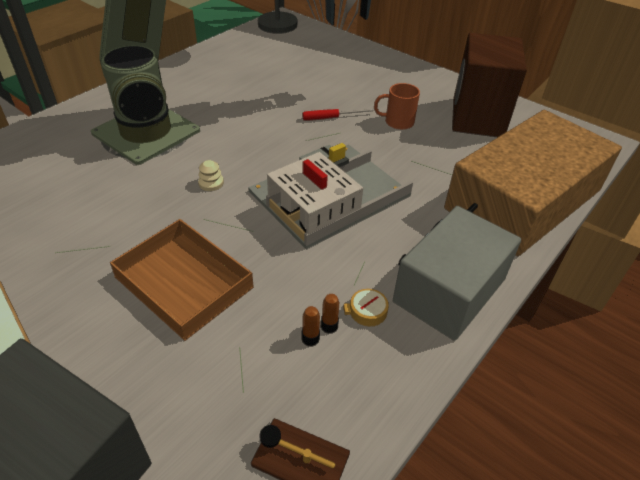

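View pics/top0.png

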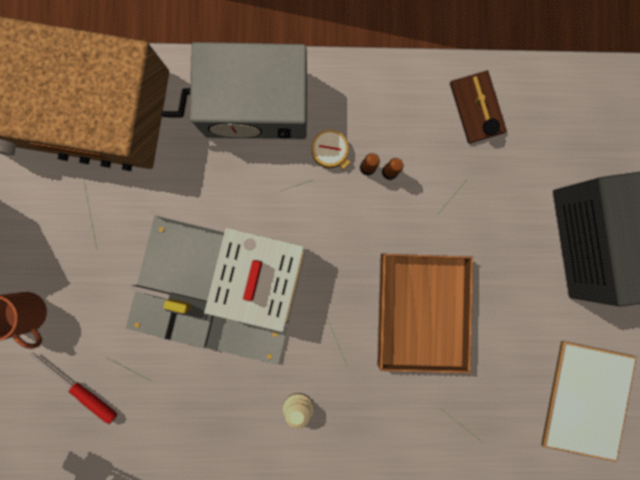

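The top view shows the rack at about (215,290), with the handle at (253,281), the knob at (176,307) and the cover closed on the right. The tray is at (426,313), the tubes at (370,163) and (393,168), and the compass at (331,150). The cover opens to image left, which is world +y.

```bash
cat > h.py <<'E'
import numpy as np, cv2
from workcell import env
from scipy.optimize import least_squares
def cast(p,uv,z):
    uv=np.atleast_2d(uv).astype(float)
    d=np.c_[(uv[:,0]-p['cx'])/p['fx'],(uv[:,1]-p['cy'])/p['fy'],np.ones(len(uv))]@p['R']
    c=-p['R'].T@p['t']; return c+d*((z-c[2])/d[:,2])[:,None]
def proj(p,X):
    c=np.atleast_2d(X)@p['R'].T+p['t']; return c[:,:2]/c[:,2:]*[p['fx'],p['fy']]+[p['cx'],p['cy']]
def wray(p,uv):
    d=(np.array(uv,float)-[p['cx'],p['cy']])/[p['fx'],p['fy']]; r=np.hypot(*d)
    v=np.r_[d/r*np.sin(r),np.cos(r)] if r>1e-9 else np.array([0,0,1.])
    return -p['R'].T@p['t'], p['R'].T@v
def wcast(p,uv,z):
    c,d=wray(p,uv); return c+d*((z-c[2])/d[2])
def rot(a): a=np.radians(a); return np.array([[np.cos(a),-np.sin(a)],[np.sin(a),np.cos(a)]])
def fit(P,W):  # rigid 2D: W=R P+t
    r=least_squares(lambda v:(P@rot(v[0]).T+v[1:]-W).ravel(),[0,*W.mean(0)]); return r.x,r.fun.reshape(-1,2)
def blob(im,lo,hi,box=None):
    h=cv2.cvtColor(im,cv2.COLOR_RGB2HSV); m=cv2.inRange(h,lo,hi)
    if box is not None: k=np.zeros_like(m); k[box[1]:box[3],box[0]:box[2]]=255; m&=k
    c=max(cv2.findContours(m,0,2)[0],key=cv2.contourArea); return c,m
E
python3 - <<'E'
from h import *
im=cv2.imread('pics/top0.png')[...,::-1].copy(); p=env.camera_params('top'); g=cv2.cvtColor(im,7)
def sub(pts): return cv2.cornerSubPix(g,np.float32(pts).reshape(-1,1,2),(4,4),(-1,-1),(3,50,.01)).reshape(-1,2)
cov=sub([(227,229),(303,246),(280,330),(206,313)]); base=sub([(155,217),(127,330),(280,362)])
print(cov.round(1).tolist(),base.round(1).tolist())
A=np.array([(76.5,-5),(76.5,-145),(-76.5,-145),(-76.5,-5)]);B=np.array([(77,150),(-155,150),(-155,-150)])
for P,W in((A,cast(p,cov,100)[:,:2]),(B,cast(p,base,12)[:,:2]),(np.r_[A,B],np.r_[cast(p,cov,100),cast(p,base,12)][:,:2])):
    x,f=fit(P,W); print(x.round(1),f.round(1).tolist())
t=x[1:];R=rot(x[0])
for n,lo,hi,box,z,off in(('red',(0,150,90),(8,255,255),(230,240,280,320),134,0),('yel',(18,150,90),(35,255,255),(150,290,200,325),90,0)):
    c,m=blob(im,lo,hi,box); r=cv2.minAreaRect(c); w=cast(p,cv2.boxPoints(r),z)[:,:2]; print(n,r,((w-t)@R).round(1).tolist())
tr=sub([(381,254),(473,256),(471,372),(379,370)]);w=cast(p,tr,45)[:,:2]
C=np.array([(85,110),(-85,110),(-85,-110),(85,-110)]) # placeholder order
T=np.array([(85,110),(85,-110),(-85,-110),(-85,110)])
T=np.array([(110,85),(110,-85),(-110,-85),(-110,85)])
print('tray',fit(T,w)[0].round(1),fit(T,w)[1].round(1).tolist(), tr.tolist())
print('tubes',cast(p,[(370,163),(393,168),(331,150)],40).round(0).tolist())
E
```

```text
[[227.0, 229.0], [302.6000061035156, 248.39999389648438], [281.79998779296875, 331.70001220703125], [203.6999969482422, 312.79998779296875]] [[154.8000030517578, 215.1999969482422], [125.0, 327.8999938964844], [281.29998779296875, 364.70001220703125]]
[-14.  555.5 120.6] [[1.5, 1.6], [0.7, -1.6], [-1.7, 0.1], [-0.5, -0.1]]
[-12.5 554.2 120.1] [[4.8, -0.3], [-5.0, -3.1], [0.1, 3.4]]
[-12.9 554.  120.4] [[0.4, 2.8], [2.2, -1.0], [-0.9, -2.2], [-2.3, -1.7], [5.4, -0.7], [-4.0, -2.0], [-0.8, 4.8]]
red ((251.97061157226562, 280.1176452636719), (8.731282234191895, 40.01837158203125), 14.03624439239502) [[-30.9, -67.2], [36.1, -67.8], [35.9, -82.4], [-31.1, -81.8]]
yel ((175.1764678955078, 306.20587158203125), (22.34383773803711, 9.870335578918457), 12.52880859375) [[-85.3, 69.8], [-68.0, 70.1], [-67.6, 31.0], [-84.9, 30.7]]
tray [  -0.5  475.3 -269.2] [[-1.4, -2.2], [4.0, -1.0], [0.1, 1.1], [-2.7, 2.0]] [[380.7419128417969, 252.72401428222656], [470.824462890625, 257.04931640625], [471.0, 372.0], [381.4512939453125, 369.6631774902344]]
tubes [[758.0, -163.0, 40.0], [749.0, -207.0, 40.0], [782.0, -88.0, 40.0]]
```

```bash
cat >> h.py <<'E'
RK=[-13.5,554.7,120.5]
def rk(x,y): return rot(RK[0])@[x,y]+RK[1:]
def go(x,y,z,yaw):
    "shift in tool axes (cm) and turn about tool z (deg) from the measured pose"
    s=env.state(); p,(r,pt,w)=s['ee_pos'],s['ee_rot']
    d=np.r_[rot(-w)@(np.array([x,y])-p[:2]),z-p[2]]
    dy=(yaw-w+90)%180-90
    print('at',p.round(1),s['ee_rot'].round(1),'w',round(s['gripper_width'],1),'F',s['force'].round(1),'t',round(s['time_s'],2))
    print('shift cm',(d*[1,-1,-1]/10).round(2),'turn',round(-dy,1))
E
python3 - <<'E'
from h import *
k=rk(-76.4,50);print(k);go(*k,180,76.5)
E
```

```text
[492.08320627 186.95372182]
at [252.4 516.2 213.2] [-179.9   -0.   153.9] w 90.9 F [-0.1  0.7 -0.8] t 0.1
shift cm [-35.99 -19.04   3.32] turn 77.4
```

>>> jog_arm(steps=[0.4,-36,-19,3.3,77.4,0.4,-36,-19,3.3,77.4,0.4,-36,-19,3.3,77.4,0.4,-36,-19,3.3,77.4,0.4,-36,-19,3.3,77.4,0.4,-36,-19,3.3,77.4,0.4,-36,-19,3.3,77.4,0.4,-36,-19,3.3,77.4,0.4,-36,-19,3.3,77.4,0.4,-36,-19,3.3,77.4,0.4,-36,-19,3.3,77.4,0.4,-36,-19,3.3,77.4,0.4,-36,-19,3.3,77.4])

```text
time_s: 1.4
ee_pos: [491.9, 188.8, 181.1]
ee_rot: [-180.0, -0.0, 76.7]
force: [0.5, -0.0, 0.3]
gripper_width: 54.7
```

```bash
python3 - <<'E'
from h import *
import json
k=rk(-76.4,50);go(*k,60,76.5)
p=env.camera_params('wrist');im=env.grab_frame('wrist');cv2.imwrite('pics/w1.png',im[...,::-1]);print(p)
def wproj(p,X):
    c=p['R']@np.array(X,float)+p['t'];r=np.hypot(*c[:2]);th=np.arctan2(r,c[2]);return c[:2]/r*th*p['fx']+[p['cx'],p['cy']]
print(wproj(p,[*k,90]),wproj(p,[*rk(0,-75),134]))
c,m=blob(im,(18,150,90),(35,255,255)); M=cv2.minAreaRect(c);print(M)
w=np.array([wcast(p,q,90)[:2] for q in cv2.boxPoints(M)]);print(((w-RK[1:])@rot(RK[0])).round(1))
c,m=blob(im,(0,150,70),(8,255,255));M=cv2.minAreaRect(c);print(M)
w=np.array([wcast(p,q,134)[:2] for q in cv2.boxPoints(M)]);print(((w-RK[1:])@rot(RK[0])).round(1))
E
```

```text
at [491.9 188.8 181.1] [-180.    -0.    76.7] w 54.7 F [ 0.5 -0.   0.3] t 1.4
shift cm [-0.17  0.06 12.11] turn 0.2
{'fx': 371.64829954431775, 'fy': 371.64829954431775, 'cx': 322.4256679489891, 'cy': 241.03362789066207, 'R': array([[ 9.73395526e-01, -2.29131292e-01,  1.74280153e-05],
       [-2.20060159e-01, -9.34838345e-01,  2.78658924e-01],
       [-6.38331869e-02, -2.71249185e-01, -9.60390131e-01]]), 't': array([-435.86148791,  261.08776421,  442.0516534 ])}
[322.8261483  245.25639701] [418.62918412 412.5427588 ]
((380.36346435546875, 393.1156005859375), (25.745738983154297, 317.33917236328125), 86.72401428222656)
[[-168.3  -87.8]
 [ 137.5  -80.1]
 [ 151.6 -115.9]
 [-171.5 -120.9]]
((97.62001037597656, 106.16000366210938), (20.801258087158203, 98.18193054199219), 19.440034866333008)
[[-248.5  130.7]
 [-219.2  190.3]
 [-203.4  182.9]
 [-231.2  124.4]]
```

View pics/w1.png

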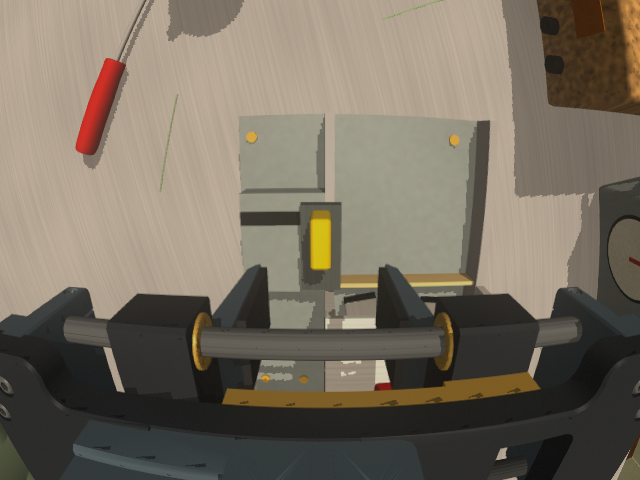

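The knob is at (320,243) and its prediction was (323,245), so the rack pose holds. I'll descend, grip and withdraw the lock.

>>> jog_arm(steps=[0.4,-0.2,0,4,0,0.4,-0.2,0,8,0,0.4,-0.2,0,11,0,0.4,-0.2,0,12,0,0.4,-0.2,0,12,0,1,-0.2,0,12,0,1,-0.2,0,12,0,1,-0.2,0,12,0,1,-0.2,0,12,0,1,-0.2,0,12,0,1,-0.2,0,12,0], force=25)

```text
time_s: 2.55
ee_pos: [492.0, 185.9, 61.4]
ee_rot: [180.0, -0.0, 76.6]
force: [-0.6, 1.6, 3.5]
gripper_width: 15.8
```

>>> jog_arm(steps=[1,-0.2,-1,0,0,1,-0.2,-2,0,0,1,-0.2,-3,0,0,1,-0.2,-4,0,0,1,0,-4.2,0,0,1,0,-4.2,0,0,1,0,-4.2,0,0])

```text
time_s: 3.25
ee_pos: [453.5, 195.1, 61.4]
ee_rot: [179.7, -0.0, 76.6]
force: [5.7, -3.4, -0.5]
gripper_width: 15.9
```

>>> jog_arm(steps=[0.4,0,0,0,0,0.4,0,0,0,0,0.4,0,0,0,0,0.4,0,0,0,0,0.4,0,0,-4,0,0.4,0,0,-8,0,0.4,0,0,-12,0,0.4,0,0,-12,0,0.4,0,0,-12,0])

```text
time_s: 4.15
ee_pos: [451.3, 195.7, 181.5]
ee_rot: [179.9, -0.1, 76.5]
force: [-0.0, -0.3, -0.2]
gripper_width: 54.6
```

```bash
python3 - <<'E'
from h import *
go(*rk(1,-75),175,166.5);
E
```

```text
at [451.3 195.7 181.5] [ 1.799e+02 -1.000e-01  7.650e+01] w 54.6 F [-0.  -0.3 -0.2] t 4.15
shift cm [-12.4   11.9    0.65] turn -90.0
```

>>> jog_arm(steps=[0.4,-12.4,11.9,0,-90,0.4,-12.4,11.9,0,-90,0.4,-12.4,11.9,0,-90,0.4,-12.4,11.9,0,-90,0.4,-12.4,11.9,0,-90,0.4,-12.4,11.9,0,-90,0.4,-12.4,11.9,0,-90,0.4,-12.4,11.9,0,-90,0.4,-12.4,11.9,0,-90,0.4,-12.4,11.9,0,-90,0.4,-12.4,11.9,0,-90,0.4,-12.4,11.9,0,-90])

```text
time_s: 5.35
ee_pos: [536.9, 47.2, 178.9]
ee_rot: [-179.9, -0.2, 166.5]
force: [-0.2, -0.2, -0.7]
gripper_width: 54.5
```

```bash
python3 - <<'E'
from h import *
go(*rk(1,-75),107,166.5)
im=env.grab_frame('wrist');cv2.imwrite('pics/w2.png',im[...,::-1])
p=env.camera_params('wrist');X=[*rk(2,-75),134]
c=p['R']@np.array(X,float)+p['t'];r=np.hypot(*c[:2]);print(c[:2]/r*np.arctan2(r,c[2])*p['fx']+[p['cx'],p['cy']])
E
```

```text
at [536.9  47.2 178.9] [-179.9   -0.2  166.5] w 54.5 F [-0.2 -0.2 -0.7] t 5.35
shift cm [-0.12  0.04  7.19] turn 0.0
[325.21259739 269.22620435]
```

View pics/w2.png

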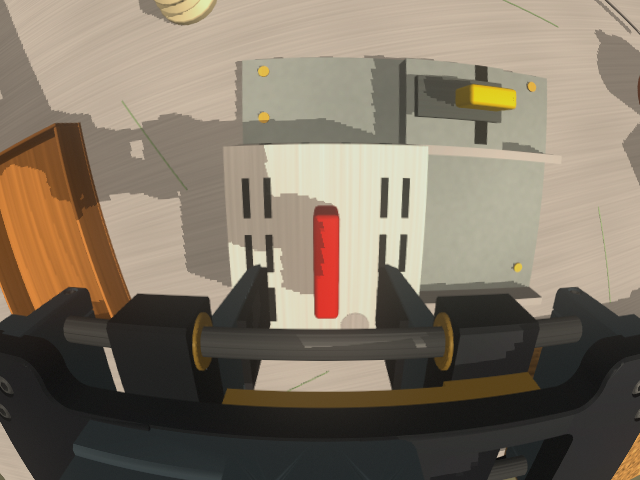

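The handle is at (326,263), close to its prediction, and centred between the fingers. The knob at (488,97) shows the lock withdrawn. I'll grip the handle and slide the cover; at this yaw tool +y is rack +y.

>>> jog_arm(steps=[0.4,0,0,4,0,0.4,0,0,6.5,0,0.4,0,0,7.2,0,0.4,0,0,7.2,0,1,0,0,7.2,0,1,0,0,7.2,0,1,0,0,7.2,0,1,0,0,7.2,0,1,0,0,7.2,0,1,0,0,7.2,0], force=30)

```text
time_s: 6.4
ee_pos: [538.8, 49.0, 109.4]
ee_rot: [179.8, 0.1, 166.5]
force: [0.6, 5.7, 1.1]
gripper_width: 15.8
```

>>> jog_arm(steps=[1,0,1,0,0,1,0,3,0,0,1,0,5,0,0,1,0,7,0,0,1,0,9,0,0,1,0,11,0,0,1,0,13,0,0,1,0,14.5,0,0,1,0,15.3,0,0,1,0,15.3,0,0,1,0,15.3,0,0])

```text
time_s: 7.5
ee_pos: [573.0, 195.1, 109.4]
ee_rot: [-179.8, -0.0, 166.6]
force: [-4.6, -6.1, 7.0]
gripper_width: 15.9
```

>>> jog_arm(steps=[0.4,0,0,0,0,0.4,0,0,0,0,0.4,0,0,0,0,0.4,0,0,0,0,0.4,0,0,-4,0,0.4,0,0,-8,0,0.4,0,0,-12,0,0.4,0,0,-14,0,0.4,-6,-15,-14,0,0.4,-6,-15,-14,0,0.4,-6,-15,-14,0,0.4,-6,-15,-14,0,0.4,-6,-15,-14,0,0.4,-6,-15,-14,0,0.4,-6,-15,-14,0])

```text
time_s: 9.0
ee_pos: [597.0, 37.9, 248.9]
ee_rot: [180.0, -0.0, 166.6]
force: [-0.4, -0.1, 0.0]
gripper_width: 54.7
```

```bash
cat >> h.py <<'E'
def wproj(p,X):
    c=p['R']@np.array(X,float)+p['t'];r=np.hypot(*c[:2]);return c[:2]/r*np.arctan2(r,c[2])*p['fx']+[p['cx'],p['cy']]
CP={1:(-34.5,-110),2:(-34.5,-40),3:(34.5,-110),4:(34.5,-40)}
E
python3 - <<'E'
from h import *
go(*rk(70,-75),250,166.5)
p=env.camera_params('wrist');im=env.grab_frame('wrist');cv2.imwrite('pics/w3.png',im[...,::-1])
np.save('w3.npy',np.r_[p['R'].ravel(),p['t']])
for i,c in CP.items(): print(i,wproj(p,[*rk(*c),87]))
E
```

```text
at [597.   37.9 248.9] [180.   -0.  166.6] w 54.7 F [-0.4 -0.1  0. ] t 9.0
shift cm [-0.96 -0.46 -0.11] turn 0.1
1 [279.47118879 118.42104578]
2 [358.73588629 118.50222913]
3 [280.37203446 194.68830228]
4 [357.5491154  194.85885095]
```

View pics/w3.png

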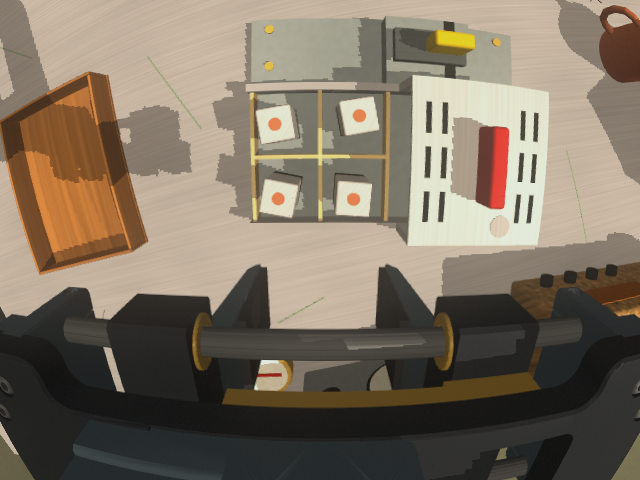

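All four cans are present, with their orange discs at (275,124), (359,116), (278,199) and (353,198). The cover is fully open. I'll measure the top-face centres and turns.

```bash
python3 - <<'E'
from h import *
p=env.camera_params('wrist')
im=cv2.imread('pics/w3.png')[...,::-1].copy();h=cv2.cvtColor(im,cv2.COLOR_RGB2HSV)
m=((h[...,2]>195)&(h[...,1]<60)).astype('u1'); o=((h[...,0]<15)&(h[...,1]>120)&(h[...,2]>150)).astype('u1'); 
for n,(u,v) in {1:(275,124),2:(359,116),3:(278,199),4:(353,198)}.items():
    b=np.zeros_like(m);b[v-24:v+25,u-24:u+25]=1
    M=cv2.moments(o*b,True);du,dv=M['m10']/M['m00'],M['m01']/M['m00'];w=wcast(p,(du,dv),87)[:2]
    mm=(m|o)*b;mm=cv2.morphologyEx(mm,2,np.ones((3,3)));mm=cv2.morphologyEx(mm,3,np.ones((5,5)))
    c=max(cv2.findContours(mm,0,1)[0],key=cv2.contourArea)
    W=np.float32([wcast(p,q[0],87)[:2] for q in c]);r=cv2.minAreaRect(W)
    print(n,'disc',w.round(1),'rack',((w-RK[1:])@rot(RK[0])).round(1),'rect',np.round(r[0],1),np.round(r[1],1),round(r[2],1))
E
```

```text
1 disc [498.8  16. ] rack [ -29.9 -114.6] rect [499.1  16.5] [30.5 30.8] 85.9
2 disc [509.1  90.5] rack [-37.3 -39.8] rect [509.   90.7] [30.4 30.6] 87.1
3 disc [565.4   2.2] rack [  38.1 -112.6] rect [565.3   2.7] [30.7 30.4] 64.8
4 disc [581.7  68.8] rack [ 38.3 -44. ] rect [581.5  69.1] [30.3 30.6] 72.6
```

```bash
cat >> h.py <<'E'
CAN={1:(499,16.2,85.9),2:(509,90.6,87.1),3:(565.4,2.4,64.8),4:(581.6,69,72.6)}
def tray(im=None):
    "tray pose from the top view: rim rectangle at z=45"
    if im is None: im=env.grab_frame('top')
    p=env.camera_params('top'); h=cv2.cvtColor(im,cv2.COLOR_RGB2HSV)
    m=cv2.inRange(h,(4,110,50),(18,255,255)); m[:200]=0; m[:,:345]=0; m[:,540:]=0
    m=cv2.morphologyEx(m,cv2.MORPH_OPEN,np.ones((3,3)))
    c=cv2.convexHull(max(cv2.findContours(m,0,1)[0],key=cv2.contourArea))
    W=np.float32([cast(p,q[0],45)[0,:2] for q in c]); return cv2.minAreaRect(W)
E
python3 - <<'E'
from h import *
print(tray(cv2.imread('pics/top0.png')[...,::-1].copy())); print(tray())
go(*CAN[4][:2],150,CAN[4][2])
E
```

```text
((474.47943115234375, -267.7182922363281), (175.1248321533203, 219.48623657226562), 88.50049591064453)
((474.6452941894531, -267.7369079589844), (175.04159545898438, 219.09767150878906), 88.52371978759766)
at [597.   37.8 248.9] [180.   -0.  166.7] w 54.6 F [0.3 0.2 0.2] t 9.1
shift cm [2.22 2.68 9.89] turn -85.9
```

>>> jog_arm(steps=[0.35,2.2,2.7,0,94,0.35,2.2,2.7,0,94,0.35,2.2,2.7,0,94,0.35,2.2,2.7,0,94,0.35,2.2,2.7,0,94,0.35,2.2,2.7,0,94,0.35,2.2,2.7,0,94,0.35,2.2,2.7,0,94,0.35,2.2,2.7,0,94,0.35,2.2,2.7,0,94,0.35,2.2,2.7,5,94,0.35,2.2,2.7,9.9,94,0.35,2.2,2.7,9.9,94,0.35,2.2,2.7,9.9,94])

```text
time_s: 10.5
ee_pos: [582.2, 68.4, 150.5]
ee_rot: [-180.0, -0.0, 72.6]
force: [-0.3, -0.2, 0.5]
gripper_width: 59.6
```

```bash
sed -i 's/dy=(yaw-w+90)%180-90/dy=(yaw-w+180)%360-180/' h.py; python3 - <<'E'
from h import *
go(*CAN[4][:2],48,CAN[4][2])
p=env.camera_params('wrist');im=env.grab_frame('wrist');h=cv2.cvtColor(im,cv2.COLOR_RGB2HSV)
q=wproj(p,[*CAN[4][:2],87]);print(q)
o=((h[...,0]<15)&(h[...,1]>120)&(h[...,2]>120)).astype('u1');b=np.zeros_like(o);u,v=q.astype(int);b[v-30:v+30,u-30:u+30]=1
M=cv2.moments(o*b,True);d=(M['m10']/M['m00'],M['m01']/M['m00']);print(d,wcast(p,d,87))
E
```

```text
at [582.2  68.4 150.5] [-180.    -0.    72.6] w 59.6 F [-0.3 -0.2  0.5] t 10.5
shift cm [ 0.04 -0.08 10.25] turn 0.0
[320.67650215 254.30727805]
(321.66968325791856, 254.30769230769232) [582.22870306  68.80335551  87.        ]
```

Confirmed to within 1 mm. I'll descend, grip and lift.

>>> jog_arm(steps=[0.35,0,0,4,0,0.35,0,0,8,0,0.35,0,0,10.2,0,0.35,0,0,10.2,0,0.35,0,0,10.2,0,1,0,0,10.2,0,1,0,0,10.2,0,1,0,0,10.2,0,1,0,0,10.2,0,1,0,0,10.2,0,1,0,0,8,0,1,0,0,4,0,1,0,0,0,0,1,0,0,-2,0,1,0,0,-2,0,1,0,0,-2,0], force=40)

```text
time_s: 12.15
ee_pos: [581.4, 67.5, 169.0]
ee_rot: [-179.9, 0.0, 72.5]
force: [-0.9, -0.4, -1.6]
gripper_width: 31.6
```

```bash
cat >> h.py <<'E'
def slot(i):
    c=tray(); print('tray',c); a=c[2]-90 if c[2]>45 else c[2]
    o={4:(50,38),2:(-50,38),3:(50,-38),1:(-50,-38)}[i]; x=rot(a)@o+c[0]; go(*x,170,90+a)
E
python3 -c "
from h import *
slot(4)"
```

```text
tray ((474.9208679199219, -267.6900329589844), (175.15203857421875, 218.54550170898438), 88.52527618408203)
at [580.8  67.5 168.1] [-1.798e+02  1.000e-01  7.250e+01] w 32.1 F [-0.6 -0.2 -2.4] t 12.2
shift cm [-30.12   3.71  -0.19] turn -16.0
```

>>> jog_arm(steps=[1,-5,0.6,0,-3,1,-9,1.1,0,-6,1,-13,1.6,0,-9,1,-17,2.1,0,-12,1,-21,2.6,0,-16,1,-25,3.1,0,-16,1,-28,3.5,0,-16,1,-30.1,3.7,0,-16,1,-30.1,3.7,0,-16,1,-30.1,3.7,0,-16,1,-30.1,3.7,0,-16])

```text
time_s: 13.3
ee_pos: [526.7, -229.5, 168.8]
ee_rot: [-179.9, -0.1, 88.6]
force: [0.5, -0.1, -1.1]
gripper_width: 31.7
```

```bash
python3 - <<'E'
from h import *
slot(4)
im=env.grab_frame('wrist');cv2.imwrite('pics/w4.png',im[...,::-1])
E
```

```text
tray ((475.743408203125, -212.23089599609375), (219.1569366455078, 67.76691436767578), 0.22395572066307068)
at [ 526.9 -229.4  169.2] [-1.799e+02 -1.000e-01  8.860e+01] w 32.0 F [ 0.1 -0.3 -1.4] t 13.35
shift cm [ 5.53 -0.27 -0.08] turn -1.6
```

View pics/w4.png

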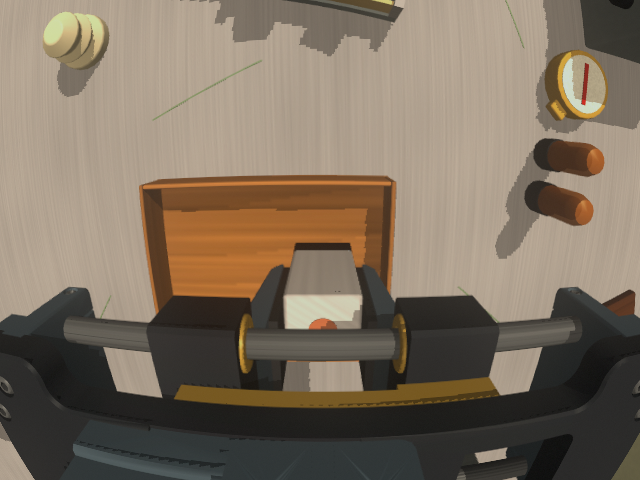

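The can hangs over the tray, inside the walls (wall corners at (142,187) and (394,180)), and the tray's visible edge agrees with the earlier fit. I'll set it down.

>>> jog_arm(steps=[1,0,0,4,0,1,0,0,8,0,1,0,0,11,0,1,0,0,12.4,0,1,0,0,12.6,0,1,0,0,12.6,0,0.4,0,0,12.6,0,0.4,0,0,12.6,0,0.4,0,0,12.6,0,0.4,0,0,12.6,0,0.4,0,0,12.6,0,0.4,0,0,10,0,0.4,0,0,5,0,0.4,0,0,0,0,0.4,0,0,0,0,0.4,0,0,0,0])

```text
time_s: 15.0
ee_pos: [527.5, -230.9, 171.2]
ee_rot: [179.8, 0.1, 88.5]
force: [-0.2, 0.3, -0.5]
gripper_width: 54.9
```

```bash
python3 -c "
from h import *
go(*CAN[2][:2],150,CAN[2][2])"
```

```text
at [ 527.5 -230.9  171.2] [1.798e+02 1.000e-01 8.850e+01] w 54.9 F [-0.2  0.3 -0.5] t 15.0
shift cm [32.09 -2.67  2.12] turn 1.4
```

>>> jog_arm(steps=[0.35,32.1,-2.7,0,1.4,0.35,32.1,-2.7,0,1.4,0.35,32.1,-2.7,0,1.4,0.35,32.1,-2.7,0,1.4,0.35,32.1,-2.7,0,1.4,0.35,32.1,-2.7,0,1.4,0.35,32.1,-2.7,0,1.4,0.35,32.1,-2.7,2.1,1.4,0.35,32.1,-2.7,2.1,1.4,0.35,32.1,-2.7,2.1,1.4,0.35,32.1,-2.7,2.1,1.4])

```text
time_s: 16.1
ee_pos: [508.3, 90.4, 148.8]
ee_rot: [-180.0, 0.0, 87.1]
force: [0.7, -0.1, -0.0]
gripper_width: 59.3
```

```bash
cat >> h.py <<'E'
def disc(i):
    go(*CAN[i][:2],48,CAN[i][2])
    p=env.camera_params('wrist');im=env.grab_frame('wrist');h=cv2.cvtColor(im,cv2.COLOR_RGB2HSV)
    q=wproj(p,[*CAN[i][:2],87])
    o=((h[...,0]<15)&(h[...,1]>120)&(h[...,2]>120)).astype('u1');b=np.zeros_like(o);u,v=q.astype(int);b[v-30:v+30,u-30:u+30]=1
    M=cv2.moments(o*b,True);d=(M['m10']/M['m00'],M['m01']/M['m00']);print('disc',wcast(p,d,87),'expected',CAN[i])
    print('tray',tray())
E
python3 -c "
from h import *
disc(2)"
```

```text
at [508.3  90.4 148.8] [-180.     0.    87.1] w 59.3 F [ 0.7 -0.1 -0. ] t 16.1
shift cm [ 0.02  0.07 10.08] turn -0.0
disc [509.07629337  90.62946921  87.        ] expected (509, 90.6, 87.1)
tray ((474.48699951171875, -267.7051696777344), (175.09707641601562, 219.41558837890625), 88.52381896972656)
```

>>> jog_arm(steps=[0.35,0,0.1,4,0,0.35,0,0.1,8,0,0.35,0,0.1,10.1,0,0.35,0,0.1,10.1,0,0.35,0,0.1,10.1,0,1,0,0.1,10.1,0,1,0,0.1,10.1,0,1,0,0.1,10.1,0,1,0,0.1,10.1,0,1,0,0.1,10.1,0,1,0,0.1,8,0,1,0,0.1,4,0,1,0,0.1,0,0,1,0,0,-2,0,1,0,0,-2,0,1,0,0,-2,0])

```text
time_s: 17.8
ee_pos: [507.6, 90.9, 168.3]
ee_rot: [-180.0, 0.0, 87.1]
force: [-0.6, 0.2, -0.4]
gripper_width: 31.8
```

```bash
python3 -c "
from h import *
slot(2)"
```

```text
tray ((474.46319580078125, -267.7308654785156), (175.18699645996094, 219.3862762451172), 88.5552749633789)
at [507.1  90.8 167.5] [-179.8    0.    87.1] w 31.8 F [-0.2 -0.8 -0.4] t 17.85
shift cm [-32.3   -6.57  -0.25] turn -1.4
```

>>> jog_arm(steps=[1,-5,-1,0,-1,1,-9,-1.8,0,-1.4,1,-13,-2.6,0,-1.4,1,-17,-3.5,0,-1.4,1,-21,-4.3,0,-1.4,1,-25,-5,0,-1.4,1,-29,-6,0,-1.4,1,-32.3,-6.6,0,-1.4,1,-32.3,-6.6,0,-1.4,1,-32.3,-6.6,0,-1.4,1,-32.3,-6.6,0,-1.4])

```text
time_s: 18.95
ee_pos: [425.7, -227.3, 167.8]
ee_rot: [-179.9, -0.1, 88.6]
force: [-0.4, 0.1, -0.9]
gripper_width: 32.1
```

```bash
python3 -c "
from h import *
slot(2)"
```

```text
tray ((474.62823486328125, -267.7318115234375), (175.14303588867188, 219.25592041015625), 88.52381896972656)
at [ 426.  -227.2  168.1] [-1.799e+02 -1.000e-01  8.860e+01] w 31.8 F [ 0.4  0.1 -1.1] t 19.0
shift cm [-0.13 -0.03 -0.19] turn 0.1
```

>>> jog_arm(steps=[1,0,0,4,0,1,0,0,8,0,1,0,0,11,0,1,0,0,12.3,0,1,0,0,12.5,0,1,0,0,12.5,0,0.4,0,0,12.5,0,0.4,0,0,12.5,0,0.4,0,0,12.5,0,0.4,0,0,12.5,0,0.4,0,0,12.5,0,0.4,0,0,10,0,0.4,0,0,5,0,0.4,0,0,0,0,0.4,0,0,0,0,0.4,0,0,0,0])

```text
time_s: 20.6
ee_pos: [426.5, -228.6, 170.0]
ee_rot: [179.9, 0.1, 88.5]
force: [0.5, 0.6, -0.3]
gripper_width: 54.5
```

```bash
python3 -c "
from h import *
go(*CAN[3][:2],150,CAN[3][2])"
```

```text
at [ 426.5 -228.6  170. ] [1.799e+02 1.000e-01 8.850e+01] w 54.5 F [ 0.5  0.6 -0.3] t 20.6
shift cm [23.45 13.29  2.  ] turn 23.7
```

>>> jog_arm(steps=[0.35,23.5,13.3,0,23.7,0.35,23.5,13.3,0,23.7,0.35,23.5,13.3,0,23.7,0.35,23.5,13.3,0,23.7,0.35,23.5,13.3,0,23.7,0.35,23.5,13.3,0,23.7,0.35,23.5,13.3,2,23.7,0.35,23.5,13.3,2,23.7,0.35,23.5,13.3,2,23.7,0.35,23.5,13.3,2,23.7])

```text
time_s: 21.6
ee_pos: [564.7, 2.5, 148.9]
ee_rot: [-180.0, 0.0, 64.8]
force: [0.7, 0.4, -1.2]
gripper_width: 59.2
```

```bash
python3 -c "
from h import *
disc(3)"
```

```text
at [564.7   2.5 148.9] [-180.     0.    64.8] w 59.2 F [ 0.7  0.4 -1.2] t 21.6
shift cm [ 0.02  0.06 10.09] turn -0.0
disc [565.37744366   2.19007295  87.        ] expected (565.4, 2.4, 64.8)
tray ((474.47332763671875, -267.9254455566406), (174.7215576171875, 219.47088623046875), 88.5074234008789)
```

>>> jog_arm(steps=[0.35,0,0,4,0,0.35,0,0,8,0,0.35,0,0,10.1,0,0.35,0,0,10.1,0,0.35,0,0,10.1,0,1,0,0,10.1,0,1,0,0,10.1,0,1,0,0,10.1,0,1,0,0,10.1,0,1,0,0,10.1,0,1,0,0,8,0,1,0,0,4,0,1,0,0,0,0,1,0,0,-2,0,1,0,0,-2,0,1,0,0,-2,0])

```text
time_s: 23.3
ee_pos: [564.4, 3.2, 168.0]
ee_rot: [-179.9, 0.0, 64.8]
force: [-0.6, 0.6, -1.9]
gripper_width: 32.0
```

```bash
python3 -c "
from h import *
slot(3)"
```

```text
tray ((474.47320556640625, -267.9300231933594), (174.6194305419922, 219.47073364257812), 88.50749969482422)
at [563.9   3.2 167.2] [-1.798e+02  1.000e-01  6.480e+01] w 31.7 F [-0.6  0.6 -1.7] t 23.35
shift cm [-29.82   9.54  -0.28] turn -23.7
```

>>> jog_arm(steps=[1,-5,1.6,0,-4,1,-9,2.9,0,-8,1,-13,4.2,0,-12,1,-17,5.4,0,-16,1,-21,6.7,0,-20,1,-25,8,0,-23.7,1,-28,9,0,-23.7,1,-29.8,9.5,0,-23.7,1,-29.8,9.5,0,-23.7,1,-29.8,9.5,0,-23.7,1,-29.8,9.5,0,-23.7])

```text
time_s: 24.45
ee_pos: [524.5, -305.3, 168.4]
ee_rot: [-179.9, -0.1, 88.6]
force: [0.2, -0.2, -2.0]
gripper_width: 31.9
```

```bash
python3 -c "
from h import *
slot(3)"
```

```text
tray ((474.5015869140625, -267.5951843261719), (174.87396240234375, 219.46566772460938), 88.57227325439453)
at [ 524.6 -305.4  168.7] [-1.80e+02 -1.00e-01  8.86e+01] w 31.6 F [ 0.1  0.4 -0.7] t 24.5
shift cm [-0.15 -0.1  -0.13] turn 0.1
```

>>> jog_arm(steps=[1,0,0,4,0,1,0,0,8,0,1,0,0,11,0,1,0,0,12.3,0,1,0,0,12.5,0,1,0,0,12.5,0,0.4,0,0,12.5,0,0.4,0,0,12.5,0,0.4,0,0,12.5,0,0.4,0,0,12.5,0,0.4,0,0,12.5,0,0.4,0,0,10,0,0.4,0,0,5,0,0.4,0,0,0,0,0.4,0,0,0,0,0.4,0,0,0,0])

```text
time_s: 26.1
ee_pos: [524.9, -307.2, 170.4]
ee_rot: [179.8, 0.1, 88.5]
force: [0.5, 1.4, 0.2]
gripper_width: 54.8
```

```bash
python3 -c "
from h import *
go(*CAN[1][:2],150,CAN[1][2])"
```

```text
at [ 524.9 -307.2  170.4] [1.798e+02 1.000e-01 8.850e+01] w 54.8 F [0.5 1.4 0.2] t 26.1
shift cm [32.27 -3.42  2.04] turn 2.6
```

>>> jog_arm(steps=[0.35,32.3,-3.4,0,2.6,0.35,32.3,-3.4,0,2.6,0.35,32.3,-3.4,0,2.6,0.35,32.3,-3.4,0,2.6,0.35,32.3,-3.4,0,2.6,0.35,32.3,-3.4,0,2.6,0.35,32.3,-3.4,0,2.6,0.35,32.3,-3.4,2,2.6,0.35,32.3,-3.4,2,2.6,0.35,32.3,-3.4,2,2.6,0.35,32.3,-3.4,2,2.6])

```text
time_s: 27.2
ee_pos: [498.8, 16.3, 148.9]
ee_rot: [-180.0, 0.0, 85.9]
force: [-0.4, -0.3, -0.3]
gripper_width: 59.4
```

```bash
python3 -c "
from h import *
disc(1)"
```

```text
at [498.8  16.3 148.9] [-180.     0.    85.9] w 59.4 F [-0.4 -0.3 -0.3] t 27.2
shift cm [-0.    0.02 10.09] turn -0.0
disc [498.98248771  16.17892358  87.        ] expected (499, 16.2, 85.9)
tray ((474.5333251953125, -267.7598876953125), (175.1325225830078, 219.24459838867188), 88.5552749633789)
```

>>> jog_arm(steps=[0.35,0,0,4,0,0.35,0,0,8,0,0.35,0,0,10.1,0,0.35,0,0,10.1,0,0.35,0,0,10.1,0,1,0,0,10.1,0,1,0,0,10.1,0,1,0,0,10.1,0,1,0,0,10.1,0,1,0,0,10.1,0,1,0,0,8,0,1,0,0,4,0,1,0,0,0,0,1,0,0,-2,0,1,0,0,-2,0,1,0,0,-2,0])

```text
time_s: 28.9
ee_pos: [497.9, 16.8, 168.1]
ee_rot: [-179.9, 0.0, 85.9]
force: [-0.2, 0.5, -2.1]
gripper_width: 32.3
```

```bash
python3 -c "
from h import *
slot(1)"
```

```text
tray ((474.51373291015625, -267.72296142578125), (175.0918426513672, 219.3839111328125), 88.54114532470703)
at [497.4  16.9 167.3] [-179.8    0.    85.9] w 31.7 F [ 0.1  0.1 -2. ] t 28.95
shift cm [-32.57  -5.09  -0.27] turn -2.6
```

>>> jog_arm(steps=[1,-5,-0.8,0,-2.6,1,-9,-1.4,0,-2.6,1,-13,-2,0,-2.6,1,-17,-2.7,0,-2.6,1,-21,-3.3,0,-2.6,1,-25,-3.9,0,-2.6,1,-29,-4.5,0,-2.6,1,-32.6,-5.1,0,-2.6,1,-32.6,-5.1,0,-2.6,1,-32.6,-5.1,0,-2.6,1,-32.6,-5.1,0,-2.6])

```text
time_s: 30.05
ee_pos: [424.2, -303.4, 167.6]
ee_rot: [-179.9, -0.1, 88.6]
force: [-0.4, 1.1, -1.6]
gripper_width: 31.8
```

```bash
python3 -c "
from h import *
slot(1)"
```

```text
tray ((474.4623107910156, -267.7275390625), (175.14305114746094, 219.46383666992188), 88.52381896972656)
at [ 424.5 -303.3  168. ] [-1.799e+02 -1.000e-01  8.860e+01] w 31.8 F [ 0.4  0.1 -0.7] t 30.1
shift cm [-0.11 -0.1  -0.2 ] turn 0.1
```

>>> jog_arm(steps=[1,0,0,4,0,1,0,0,8,0,1,0,0,11,0,1,0,0,12.3,0,1,0,0,12.5,0,1,0,0,12.5,0,0.4,0,0,12.5,0,0.4,0,0,12.5,0,0.4,0,0,12.5,0,0.4,0,0,12.5,0,0.4,0,0,12.5,0,0.4,0,0,10,0,0.4,0,0,5,0,0.4,0,0,0,0,0.4,0,0,0,0,0.4,0,0,0,0])

```text
time_s: 31.7
ee_pos: [425.1, -305.1, 170.1]
ee_rot: [179.9, 0.1, 88.5]
force: [-0.3, -0.3, -0.6]
gripper_width: 54.8
```

```bash
python3 -c "
from h import *
go(573,195.1,180,166.5)"
```

```text
at [ 425.1 -305.1  170.1] [1.799e+02 1.000e-01 8.850e+01] w 54.8 F [-0.3 -0.3 -0.6] t 31.7
shift cm [50.38 13.51 -0.99] turn -78.0
```

>>> jog_arm(steps=[0.4,50.4,13.5,-1,-78,0.4,50.4,13.5,-1,-78,0.4,50.4,13.5,-1,-78,0.4,50.4,13.5,-1,-78,0.4,50.4,13.5,-1,-78,0.4,50.4,13.5,-1,-78,0.4,50.4,13.5,-1,-78,0.4,50.4,13.5,-1,-78,0.4,50.4,13.5,-1,-78,0.4,50.4,13.5,-1,-78,0.4,50.4,13.5,-1,-78,0.4,50.4,13.5,-1,-78,0.4,50.4,13.5,-1,-78,0.4,50.4,13.5,-1,-78,0.4,50.4,13.5,-1,-78])

```text
time_s: 33.2
ee_pos: [572.1, 194.2, 178.7]
ee_rot: [-180.0, -0.0, 166.4]
force: [-0.6, -0.5, 0.8]
gripper_width: 54.6
```

```bash
python3 - <<'E'
from h import *
go(573,195.1,109,166.5); print(tray())
cv2.imwrite('pics/top5.png',env.grab_frame('top')[...,::-1])
E
```

```text
at [572.1 194.2 178.7] [-180.    -0.   166.4] w 54.6 F [-0.6 -0.5  0.8] t 33.2
shift cm [-0.07  0.11  6.97] turn -0.1
((474.4623718261719, -267.7628173828125), (175.03311157226562, 219.3862762451172), 88.5552749633789)
```

View pics/top5.png

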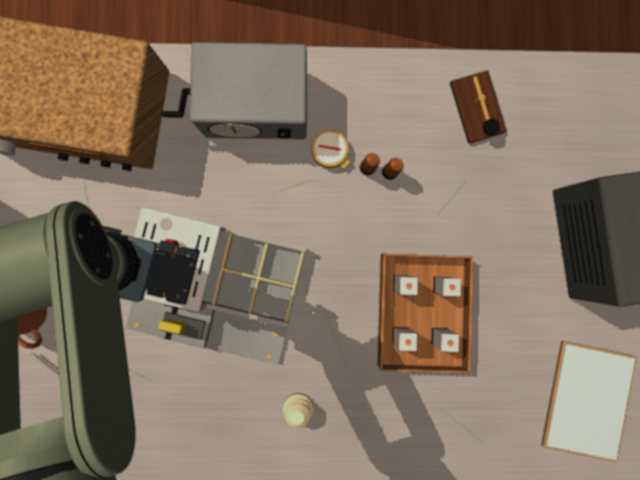

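All four cans stand in the tray, at (408,286), (452,287), (407,342) and (450,343). The rack compartments are empty and the bystanders have not moved. I'll grip the handle and close the cover.

>>> jog_arm(steps=[0.4,0,0.1,4,0,0.4,0,0.1,6.5,0,0.4,0,0.1,7,0,0.4,0,0.1,7,0,1,0,0.1,7,0,1,0,0.1,7,0,1,0,0.1,7,0,1,0,0.1,7,0,1,0,0.1,7,0,1,0,0.1,7,0])

```text
time_s: 34.3
ee_pos: [572.5, 195.1, 109.4]
ee_rot: [-179.8, 0.0, 166.6]
force: [-0.9, -4.9, 3.2]
gripper_width: 15.7
```

>>> jog_arm(steps=[1,0,-1,0,0,1,0,-3,0,0,1,0,-5,0,0,1,0,-7,0,0,1,0,-9,0,0,1,0,-11,0,0,1,0,-13,0,0,1,0,-14.5,0,0,1,0,-15.2,0,0,1,0,-15.4,0,0,1,0,-15.4,0,0,1,0,-15.4,0,0])

```text
time_s: 35.5
ee_pos: [538.2, 49.1, 109.4]
ee_rot: [179.7, 0.1, 166.5]
force: [3.2, 9.3, 1.0]
gripper_width: 15.9
```

>>> jog_arm(steps=[0.4,0,0,0,0,0.4,0,0,0,0,0.4,0,0,0,0,0.4,0,0,0,0,0.4,0,0,-4,0,0.4,0,0,-7,0,0.4,0,0,-7,0,0.4,0,0,-7,0])

```text
time_s: 36.3
ee_pos: [536.8, 46.7, 179.3]
ee_rot: [180.0, 0.0, 166.5]
force: [-0.2, 0.1, -0.9]
gripper_width: 54.4
```

```bash
python3 -c "
from h import *
go(453,195.1,180,76.5)"
```

```text
at [536.8  46.7 179.3] [180.    0.  166.5] w 54.4 F [-0.2  0.1 -0.9] t 36.3
shift cm [11.61 12.48 -0.07] turn 90.0
```

>>> jog_arm(steps=[0.4,11.6,12.5,0,90,0.4,11.6,12.5,0,90,0.4,11.6,12.5,0,90,0.4,11.6,12.5,0,90,0.4,11.6,12.5,0,90,0.4,11.6,12.5,0,90,0.4,11.6,12.5,0,90,0.4,11.6,12.5,0,90,0.4,11.6,12.5,0,90,0.4,11.6,12.5,0,90,0.4,11.6,12.5,0,90,0.4,11.6,12.5,0,90,0.4,11.6,12.5,0,90])

```text
time_s: 37.6
ee_pos: [452.5, 195.1, 177.9]
ee_rot: [-179.9, 0.1, 76.7]
force: [-0.9, 0.2, -0.5]
gripper_width: 54.7
```

```bash
python3 - <<'E'
from h import *
go(453,195.1,61,76.5)
p=env.camera_params('wrist');im=env.grab_frame('wrist');cv2.imwrite('pics/w6.png',im[...,::-1])
c,m=blob(im,(18,150,90),(35,255,255),(250,180,400,300));r=cv2.boundingRect(c);print(r,wcast(p,(r[0]+r[2]/2,r[1]+r[3]/2),88), tray())
E
```

```text
at [452.5 195.1 177.9] [-1.799e+02  1.000e-01  7.670e+01] w 54.7 F [-0.9  0.2 -0.5] t 37.6
shift cm [1.000e-02 5.000e-02 1.169e+01] turn 0.2
(314, 208, 21, 60) [455.00613498 198.62598152  88.        ] ((474.4630432128906, -267.735595703125), (175.08758544921875, 219.3862762451172), 88.5552749633789)
```

>>> jog_arm(steps=[0.4,0,0,4,0,0.4,0,0,8,0,0.4,0,0,11,0,0.4,0,0,11.6,0,0.4,0,0,11.6,0,1,0,0,11.6,0,1,0,0,11.6,0,1,0,0,11.6,0,1,0,0,11.6,0,1,0,0,11.6,0,1,0,0,11.6,0,1,0,1,11.6,0,1,0,2,11.6,0,1,0,3,11.6,0,1,0,4,11.6,0,1,0,4.4,11.6,0,1,0,4.4,11.6,0,1,0,4.4,11.6,0,1,0,4.4,11.6,0])

```text
time_s: 39.6
ee_pos: [493.0, 186.1, 63.3]
ee_rot: [-179.6, 0.0, 76.5]
force: [-12.2, 5.0, 12.8]
gripper_width: 15.7
```

>>> jog_arm(steps=[0.4,0,-0.2,0,0,0.4,0,-0.2,0,0,0.4,0,-0.2,0,0,0.4,0,-0.2,0,0,0.4,0,-0.2,-4,0,0.4,0,-0.2,-8,0,0.4,0,-0.2,-12,0,0.4,-10,-15,-15,0,0.4,-10,-15,-15,0,0.4,-10,-15,-15,0,0.4,-10,-15,-15,0,0.4,-10,-15,-15,0,0.4,-10,-15,-15,0])

```text
time_s: 40.9
ee_pos: [327.4, 122.9, 213.4]
ee_rot: [179.9, -0.1, 76.5]
force: [0.2, -0.4, -0.1]
gripper_width: 54.7
```

```bash
python3 - <<'E'
from h import *
print(env.state()['ee_pos'])
im=env.grab_frame('top');a=cv2.imread('pics/top0.png')[...,::-1].copy()
for i in(a,im):
    for b,lo,hi in(((150,285,200,325),(18,150,90),(35,255,255)),((225,240,285,320),(0,150,70),(8,255,255))):
        try: print(np.round(cv2.minAreaRect(blob(i,lo,hi,b)[0])[0],1))
        except Exception as e: print('none')
s=env.grab_frame('scene')
cv2.imwrite('pics/end.png',np.hstack([cv2.resize(im,(400,300)),cv2.resize(s,(400,300))])[...,::-1])
E
```

```text
[327.39819788 122.86347683 213.44325238]
[175.2 306.2]
[252.1 280.1]
[175.5 304.4]
[252.1 280.1]
```

View pics/end.png

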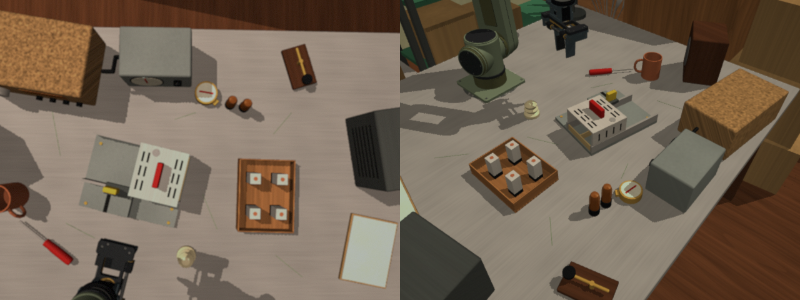

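```bash
python3 -c "
from h import *
print(env.job_done())"
```

```text
the job is handed in; nothing more can be done
None
```

The job is done and handed in at about 41 s of the 210 s allowed; no verdict is reported.

I did the steps in the order asked:
- **Lock:** I pulled it back about 40 mm.
- **Cover:** I slid it open 150 mm by its red handle.
- **Cans:** All four were present. I set each one standing in the tray.
- **Closing up:** I closed the cover and pushed the lock home, both against their stops.

**Last checks:**
- The handle's image position is identical to the start.
- The cans stand apart from each other in the tray, and the tray has not moved.
- The compass and tubes show no movement in the pictures, judged by eye.
- No grip slip was seen, and the arm stood clear at the end.

**One disagreement:** the yellow knob's outline in the top view ended about 2 pixels (roughly 3 mm) further towards home than at the start. I think this is shading, because the arm's own reading at the stop was within about 1 mm of where the knob was first gripped.

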